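# Slide a freshly painted panel off the turntable and balance it on an upturned bowl to dry

### The job

The square panel on the turntable has just been painted and must dry off the table: push it by its edges, without touching the wet face, off the turntable and onto the upturned blue bowl, so that it ends balanced on the bowl, close to level and touching nothing else. The tall yellow paint bottle beside the bowl is in the panel's way: stand it upright in the free end of the grey paint tray. Do not drop the panel or knock the bottle over, and leave the other things where they stand.

Things in the scene. Friction and masses are not known exactly. Their poses are not given: they have to be found in the camera images.
- panel: Square wooden panel, 160 x 160 mm and 10 mm thick, black edges, 0.2 kg (varies), lying face up on the turntable at any yaw. Origin at the centre of its underside; z up out of the painted face, x and y parallel to its sides.
- painted_face: The panel's wet painted face (dark green with a white flower): a square field 146 x 146 mm raised 2 mm above the panel, leaving a bare black border 7 mm wide all round. Moves with the panel; same origin and axes as the panel.
- wheel_top (a point): Centre of the top of the turntable's disc. The aluminium disc is 180 mm across, its flat top 75 mm above the table, and turns easily about the vertical (friction about 0.006 N m) on a fixed cast stand; the panel lies on it, centred within about 8 mm, and tends to turn with it. The stand stands fixed on a 3 mm cutting mat.
- wheel_stand: The turntable's fixed stand with the disc. Origin at the centre of its foot, 72 mm below the disc's top.
- bowl: Blue enamel round-bottomed bowl standing upside down on the mat, stuck down with putty so that it cannot slide: 133 mm across at the rim below, 77 mm high, a smooth dome (hemisphere of radius 65 mm above a 12 mm wall). Origin at the centre of its rim on the mat. It stands beside the turntable, left or right of it, 163 to 175 mm from axis to axis.
- bowl_apex (a point): Topmost point of the upturned bowl's dome, 77 mm above its rim and 5 mm higher than the turntable's disc. Radius of curvature 65 mm: a flat panel resting on the dome tilts by about 0.1 rad for each 6 mm that its centre is off the apex.
- tall_bottle_center (a point): Tall yellow paint bottle, black cap, loose, 0.22 kg, standing upright next to the bowl on the mat. Round, 44 mm across up to 118 mm above its foot, then a shoulder and a cap 27 mm across to 150 mm. This point is at its centre, 75 mm above its foot; z along its axis, up.
- tray: Shallow grey open paint tray, fixed on the table, 220 mm (its x) by 110 mm (its y), walls 26 mm high and 4 mm thick, origin at the centre of its underside. Two small bottles stand in its -x half; the +x half is free.
- tray_free (a point): Centre of the free half of the tray, on its floor (52 mm from the tray's centre along its x). Axes as the tray's.
- jar: Small amber glass jar with brass lid, 44 mm across, 46 mm high, on the mat at the other side of the bowl: lower than the bowl, to be left alone. Origin at the centre of its foot.
- red_bottle: Small red paint bottle, 36 mm across, 105 mm high, standing in the tray; leave alone. Origin at its foot.
- white_bottle: Small white paint bottle, 36 mm across, 105 mm high, standing in the tray; leave alone. Origin at its foot.
- tub: Round grey brush-washing tub, 144 mm across, 62 mm high, on the table on the side away from the tray; leave alone. Origin at its foot.
- brush_pot: Terracotta pot with brushes, 74 mm across, 205 mm high to the brush tips, left of the mat's far side; leave alone. Origin at its foot.
- tape_roll: Roll of masking tape lying flat, 100 mm across, 25 mm high, right of the mat's far side; leave alone. Origin at its foot.
Things that resemble listed ones, but are neither listed nor needed, are in the scene too. What is shaped like the panel but pink is not meant.

How it is judged:
At the end, for the whole second after the job is handed in: The panel lies on the bowl alone, clear of the turntable, jar and mat, within 0.14 rad (8 degrees) of level and at rest; the tall bottle stands upright (within 0.08 rad) on the floor of the tray, in its free part (contact force between panel and bowl above 0.5 N and contact force between panel and wheel_stand below 0.03 N and contact force between panel and jar below 0.03 N and height (world z) of panel above 0.074 m and angle between panel's own z axis and vertical below 0.14 rad and linear speed of panel below 0.02 m/s and angular speed of panel below 0.1 rad/s and angle between tall_bottle_center's own z axis and vertical below 0.08 rad and x of tall_bottle_center in the frame of tray between -0.02 and 0.092 m and y of tall_bottle_center in the frame of tray between -0.037 and 0.037 m and z of tall_bottle_center in the frame of tray below 0.083 m); the robot touches nothing.
It fails at once if the robot touches the wet painted face (contact force between painted_face and the fingers above 0.3 N or contact force between painted_face and the arm above 0.3 N).
It fails at once if the panel falls off towards the table (its underside's centre below 55 mm) (height (world z) of panel below 0.055 m).
It fails at once if the tall bottle is knocked over (angle between tall_bottle_center's own z axis and vertical above 0.6 rad).
It fails at once if a bystander is shoved more than 30 mm or knocked over (distance of any of jar, red_bottle, white_bottle, tub, brush_pot, tape_roll from where it was at the start of the episode above 0.03 m or angle between any of jar, red_bottle, white_bottle's own z axis and vertical above 0.6 rad).
It also fails if it takes over 67 s, if anything falls off the work surface, if the arm or the gripper's body presses on something with over 40 N, if the wrist force passes 120 N, or if a joint passes its speed limit or range.

### The arm

A 6-joint arm with a two-finger parallel gripper is mounted at the origin on the work surface. World frame = base frame: x ahead of the robot, y to its left, z up, the work surface at z = 0. Lengths are in m, angles in rad, forces in N, time in s.
With the tool pointing down it reaches from about 0.35 to 0.975 m from the base axis. Payload 4.9 kg.
Tool frame: the origin (TCP) lies at the very end of the fingers, on their centre line; the grasp point (between the pads) lies 19 mm behind it; z points along the fingers, x is the direction in which the jaws open and shut, and the axes are right-handed (so a half turn about z gives the same grasp; the last joint's range is limited). The gripper opens to 85 mm and grips with 20 to 120 N. Pads are 22 mm wide; open, the fingers measure 114 mm over their backs; the gripper's body (76 mm by 85 mm) begins 54 mm behind the grasp point. The pads swing forward as they close: fully open they stand 13 mm farther back than shut.
Start: joints at [1.199, 0.053, 1.613, -0, 1.476, -0.119], TCP at [0.156, 0.605, 0.231] pointing down, gripper open.
Joint ranges: [-3.01, 3.01], [-1.01, 2.22], [0.06, 2.58], [-1.02, 4.17], [0.09, 2.62], [-3.14, 3.14]. Speed limits (rad/s): [2.57, 2.57, 3.14, 3.14, 3.14, 3.14].

### API

Orientations are given as a rotation vector (axis times angle).
In Python, from station import ctrl gives the robot as it stands.
- The arm moves only by the shell command python3 -m handwheel 'ROWS' [OPENING] [FORCE]. ROWS is a JSON object of lists of equal length, an entry for each row: "offset": the shift along the world's x, y, z in units of 40 mm (1.0 is 40 mm), a list of three; "roll": the turn about the world's z in units of 6 degrees (1.0 is 6 degrees). A call has exactly 10 rows; each row is the pose to reach, as a shift and turn from the pose commanded when the call began; what a row does not reach only later rows make up. A row lasts 1/10 s, in which the tool goes at most 50 mm and 8.59 degrees, less where a joint would pass 70% of its speed; a pose out of reach is approached as far as the arm can. A call with a gripper value outside its range is refused whole. OPENING is the finger opening in mm, from 0 to 85.4, set as the call begins (- or left out, the last holds). The fingers move at their own pace and stop on an object; FORCE is the grip in N (left out, the last holds). Time passes only in rows, so rows that repeat a pose let the fingers close, or fill a call up. It gives the time, the measured TCP pose, the force and the opening at its end, in the units of the state.
- ctrl.get_obs(): the state, without advancing time (a new reading comes with each control period).
- ctrl.get_image(name): name is "scene" or "top" or "wrist"; returns a dict with "img" (420x560x3 uint8, red, green, blue), "fx", "fy", "cx", "cy" (pixels), "T" (4x4, takes a point from camera to world coordinates). Camera axes: x right, y down, z forward; pixel columns grow to the right and rows downward; lengths in m; the calibration is good to about 2 mm. A picture is of the moment at which its call begins. There is no depth.
- ctrl.finish_job(): hands the job in, once; it reports no verdict.
The state is a dict: "t": time; "q": joint angles; "dq": joint speeds; "effort": joint torques, N m; "tool_pos": TCP position; "tool_rot": TCP orientation; "contact_force": force on the tool from outside, world axes, zero at the start; "wrist_torque": the same for the moment, N m; "opening": finger opening in m.
Only numpy, scipy, OpenCV 4.12 (cv2) and the standard library are available. Lean on these libraries where they do the work, as an engineer would, in place of code of your own. Each camera call takes 0.05 s, during which the arm holds its last target.

## Working session

There is one attempt and no reset: what is moved stays moved. The work goes in short steps, Python scripts to look and compute and a shell command to move; the robot and the scene stay as the last step left them, time stands still between calls to the robot, and variables do not carry over. Pictures are saved under pics/ and viewed, and the job is handed in when it is done.

```bash
ls; mkdir -p pics; python3 - <<'E'
from station import ctrl
import cv2
o=ctrl.get_obs();print(o)
for n in("scene","top","wrist"):
    d=ctrl.get_image(n);cv2.imwrite(f"pics/{n}0.png",d["img"][:,:,::-1]);print(n,d["fx"],d["cx"],d["cy"],d["T"])
E
```

```text
pics
{'t': 0.0, 'q': array([ 1.19900213e+00,  5.33586395e-02,  1.61433000e+00, -1.41060079e-05,
        1.47597980e+00, -1.18980581e-01]), 'dq': array([ 0.00104777, -0.00036176, -0.00127341,  0.00125164,  0.00048748,
       -0.00071253]), 'effort': array([-6.19129441e-04, -3.93701613e+01, -3.70162153e+01, -2.19656081e-04,
        7.19216492e-03,  1.73900003e-05]), 'tool_pos': array([0.15609062, 0.6045406 , 0.2300404 ]), 'tool_rot': array([ 2.48291976,  1.92299917, -0.00278437]), 'contact_force': array([ 0.88248968,  0.36566685, -0.29030415]), 'wrist_torque': array([ 0.00767379,  0.01284694, -0.06398709]), 'opening': 0.08566057379945383}
scene 436.19107762301644 286.4237587019774 208.32101046784467 [[ 0.14146191  0.58377541 -0.79949659  1.51343026]
 [ 0.98993357 -0.07976634  0.1169139  -0.17642838]
 [ 0.00447854 -0.80798738 -0.58918277  0.83808949]
 [ 0.          0.          0.          1.        ]]
top 501.4949659272938 280.6887832459434 213.3661836996573 [[-0.00763603 -0.99686403  0.07876418  0.35251025]
 [-0.99991213  0.00675834 -0.01140383 -0.00348036]
 [ 0.01083576 -0.07884434 -0.99682805  1.26659234]
 [ 0.          0.          0.          1.        ]]
wrist 315.4982220768378 283.5936268632352 207.09793043766788 [[ 0.25047656  0.91445491  0.31785801  0.07409743]
 [ 0.96811994 -0.2358125  -0.08447624  0.62436658]
 [-0.00229482  0.328884   -0.94436754  0.37319425]
 [ 0.          0.          0.          1.        ]]
```

View pics/scene0.png

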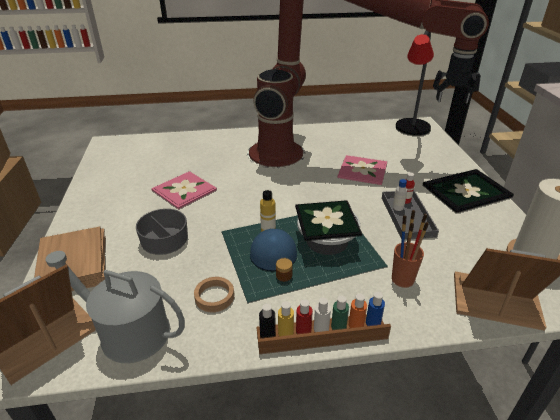

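View pics/top0.png

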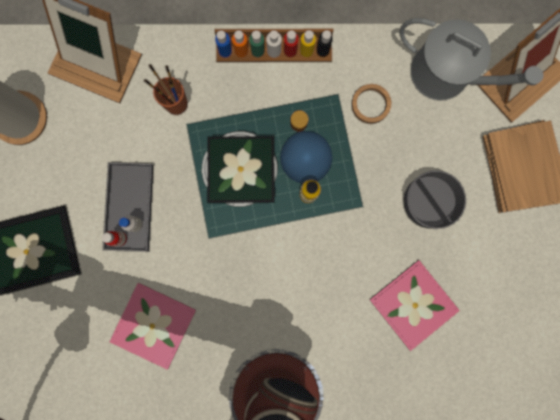

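View pics/wrist0.png

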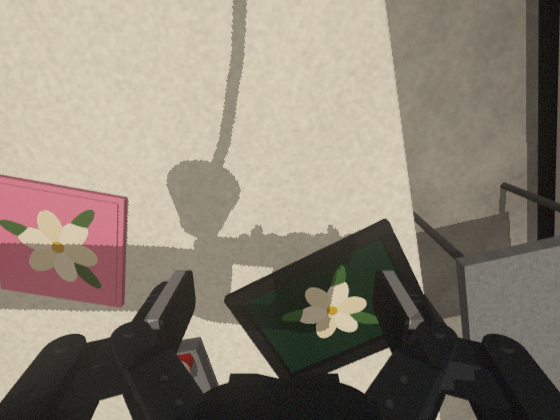

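The top view shows panel (241,169), bowl (306,158), bottle cap (311,187), jar (299,119), tray (128,207) with its free end at the top of the image (+x). I'll measure these next.

```bash
cat > h.py <<'E'
from station import ctrl
import cv2, numpy as np
from scipy.spatial.transform import Rotation as R
def ray(d,u,v):
    T=np.array(d["T"]);r=T[:3,:3]@[(u-d["cx"])/d["fx"],(v-d["cy"])/d["fy"],1.];return T[:3,3],r/np.linalg.norm(r)
def plane(d,u,v,z):
    o,r=ray(d,u,v);return o+r*(z-o[2])/r[2]
def proj(d,p):
    T=np.array(d["T"]);c=T[:3,:3].T@(np.array(p)-T[:3,3]);return d["fx"]*c[0]/c[2]+d["cx"],d["fy"]*c[1]/c[2]+d["cy"]
def blobs(d,lo,hi,roi=None,amin=30):
    hsv=cv2.cvtColor(d["img"],cv2.COLOR_RGB2HSV);m=cv2.inRange(hsv,np.array(lo),np.array(hi))
    if roi:
        k=np.zeros_like(m);a,b,c,e=roi;k[b:e,a:c]=1;m=m*k
    cs,_=cv2.findContours(m,cv2.RETR_EXTERNAL,cv2.CHAIN_APPROX_NONE)
    return sorted([c for c in cs if cv2.contourArea(c)>amin],key=cv2.contourArea)[::-1]
E
python3 - <<'E'
from h import *
t=ctrl.get_image("top");s=ctrl.get_image("scene")
for n,d,roi in(("top",t,(180,90,370,240)),("scene",s,(210,180,390,300))):
    im=d["img"];a,b,c,e=roi
    cv2.imwrite(f"pics/{n}z.png",cv2.resize(im[b:e,a:c,::-1],None,fx=4,fy=4,interpolation=cv2.INTER_CUBIC))
im=t["img"];cv2.imwrite("pics/trayz.png",cv2.resize(im[150:260,90:190,::-1],None,fx=5,fy=5,interpolation=cv2.INTER_CUBIC))
for n,lo,hi in(("dark",(0,0,0),(179,255,38)),("blue",(98,90,50),(115,255,255)),("yellow",(18,120,100),(32,255,255)),("amber",(10,120,100),(20,255,255))):
  for nm,d,roi in(("top",t,(180,90,370,240)),("scene",s,(210,180,390,300))):
    for c in blobs(d,lo,hi,roi)[:3]:
        print(n,nm,cv2.contourArea(c),cv2.boundingRect(c),cv2.minAreaRect(c))
print(R.from_rotvec(ctrl.get_obs()["tool_rot"]).as_matrix())
E
```

```text
dark top 68.0 (251, 136, 23, 23) ((266.7500305175781, 142.25), (28.284271240234375, 16.263456344604492), 45.0)
dark top 44.0 (208, 136, 16, 15) ((212.9517059326172, 140.5792999267578), (10.569964408874512, 18.203826904296875), 49.76364517211914)
dark top 42.5 (308, 183, 8, 9) ((311.5, 187.0), (8.0, 7.0), 90.0)
dark scene 2853.0 (296, 201, 66, 66) ((328.5580749511719, 233.975341796875), (64.23477935791016, 64.83287048339844), 85.42607879638672)
dark scene 55.0 (263, 191, 8, 9) ((266.5, 195.0), (8.0, 7.0), 90.0)
blue top 1974.0 (280, 131, 52, 52) ((305.6081237792969, 156.14865112304688), (49.48409652709961, 51.45688247680664), 80.53767395019531)
blue scene 1298.5 (250, 229, 47, 41) ((271.8645935058594, 248.58042907714844), (39.61020278930664, 45.72000503540039), 68.74949645996094)
yellow top 219.0 (291, 110, 17, 18) ((299.0, 118.5), (17.0, 16.0), 90.0)
yellow top 137.0 (301, 182, 20, 18) ((310.229736328125, 191.12164306640625), (18.9058837890625, 16.604297637939453), 9.462322235107422)
yellow scene 184.0 (260, 199, 15, 17) ((267.0, 207.0), (16.0, 14.0), 90.0)
yellow scene 118.0 (276, 258, 16, 12) ((283.5, 263.5), (11.0, 15.0), 90.0)
amber top 218.0 (291, 110, 17, 18) ((299.0, 118.5), (17.0, 16.0), 90.0)
amber top 73.5 (353, 90, 17, 32) ((359.4545593261719, 106.59719848632812), (32.480953216552734, 12.737627983093262), 76.4295654296875)
amber scene 122.5 (276, 258, 16, 12) ((283.5, 263.5), (11.0, 15.0), 90.0)
[[ 2.50111135e-01  9.68217069e-01 -3.57841849e-04]
 [ 9.68216618e-01 -2.50111366e-01 -9.40625725e-04]
 [-1.00023020e-03 -1.11207458e-04 -9.99999494e-01]]
```

View pics/topz.png

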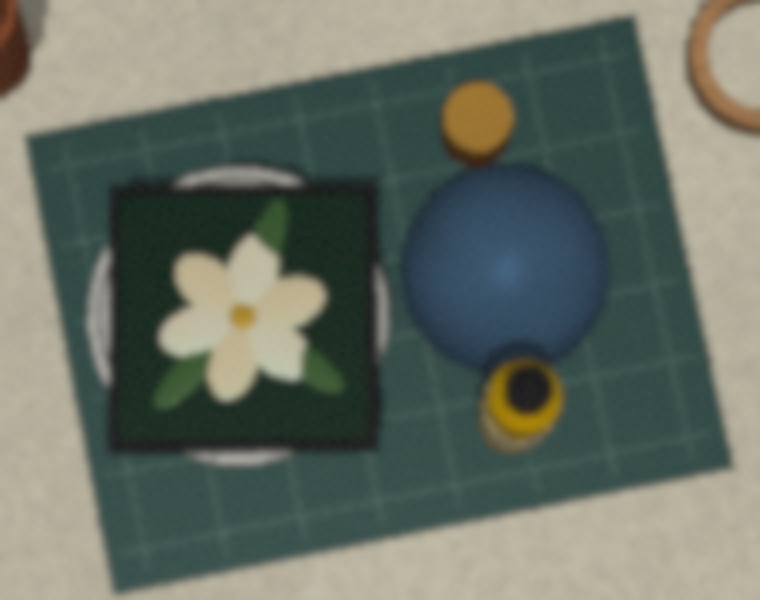

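View pics/trayz.png

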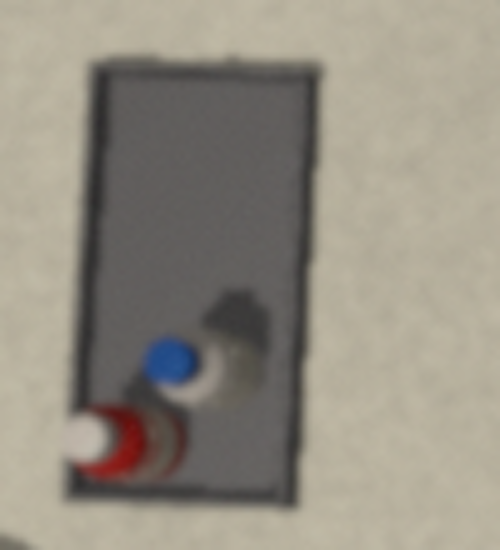

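View pics/scenez.png

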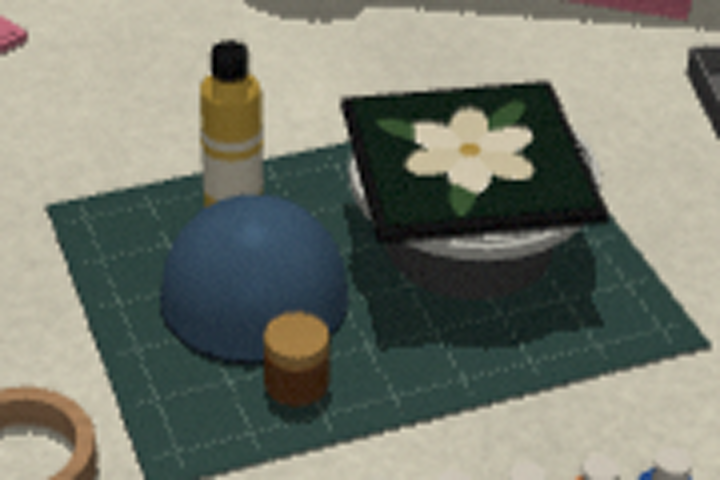

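```bash
python3 - <<'E'
from h import *
from scipy.optimize import least_squares
t=ctrl.get_image("top");s=ctrl.get_image("scene")
z=lambda x,y,ox=180,oy=90,k=4:((x+.5)/k-.5+ox,(y+.5)/k-.5+oy)
print("panel",plane(t,*z(243.5,317.5),.085))
cs=[plane(t,*z(*p),.085)[:2] for p in((110,184),(377,184),(377,451),(110,451))];print(cs)
print("disc",plane(t,*z(238.5,314.5),.075))
# bowl: sphere tangent fit using both views
pts=[]
for d,roi in((t,(280,125,335,176)),(s,(245,225,300,275))):
    hsv=cv2.cvtColor(d["img"],cv2.COLOR_RGB2HSV);m=cv2.inRange(hsv,np.array((98,90,30)),np.array((116,255,255)))
    k=np.zeros_like(m);a,b,c,e=roi;k[b:e,a:c]=1;m=cv2.morphologyEx(m*k,cv2.MORPH_OPEN,np.ones((3,3)))
    c=max(cv2.findContours(m,0,cv2.CHAIN_APPROX_NONE)[0],key=cv2.contourArea)[:,0]
    if d is t: c=c[c[:,1]<174]
    else: c=c[(c[:,1]<250)]
    pts+=[ray(d,*p) for p in c]; print(c.min(0),c.max(0),len(c))
def f(p,sel):
    return [np.linalg.norm(np.cross(r,np.array([p[0],p[1],.015])-o))-.065 for o,r in sel]
n=[i for i,(o,r) in enumerate(pts) if o[2]>1]
for nm,sel in(("top",[pts[i] for i in n]),("scene",[p for i,p in enumerate(pts) if i not in n]),("both",pts)):
    q=least_squares(f,[.4,-.05],args=(sel,),loss="soft_l1",f_scale=.002);print("bowl",nm,q.x,np.std(q.fun))
# bottle cap
print("cap top",plane(t,*z(529,383),.153),plane(t,311.5,187,.153))
# cap top, scene: centre of cap ~ (230,60)
print("cap scene",plane(s,*z(230,60,210,180),.1405))
o1,r1=ray(t,*z(529,383));
print("scene body mid",plane(s,*z(232,140,210,180),.1))
# tray corners rim z .026
zz=lambda x,y:z(x,y,90,150,5)
cc=np.array([plane(t,*zz(*p),.026)[:2] for p in((92,66),(322,66),(296,504),(66,497))]);print("tray",cc,cc.mean(0),np.linalg.norm(cc[0]-cc[1]),np.linalg.norm(cc[1]-cc[2]))
E
```

```text
panel [0.55235995 0.07777451 0.085     ]
[array([0.63337289, 0.15733845]), array([ 0.6325647, -0.0021194]), array([ 0.47208385, -0.00106577]), array([0.47311575, 0.15671159])]
disc [0.55588597 0.08145547 0.075     ]
[280 132] [331 173] 109
[251 229] [295 249] 63
bowl top [ 0.59256328 -0.08239852] 0.0010099986786138745
bowl scene [ 0.44779959 -0.06810958] 0.027616817526698496
bowl both [ 0.59365982 -0.08177843] 0.0014132087625991485
cap top [ 0.50289355 -0.08652884  0.153     ] [ 0.49923399 -0.08564286  0.153     ]
cap scene [ 0.49417088 -0.0828987   0.1405    ]
scene body mid [ 0.53452725 -0.08666523  0.1       ]
tray [[0.57986461 0.41175351]
 [0.57921621 0.29742335]
 [0.36134077 0.307517  ]
 [0.36562841 0.42032942]] [0.4715125  0.35925582] 0.11433199583099483 0.21810912067613
```

The two views put the bowl axis at about (0.593, -0.082), the disc at (0.556, 0.081), the panel at (0.552, 0.078), the bottle at about (0.503, -0.086), and the tray centre at (0.4715, 0.359). I'll move over the bottle next.

```bash
python3 -m handwheel '{"offset":[[0.5,-0.9,0],[1,-1.8,0],[1.5,-2.7,0],[2,-3.6,0],[2.5,-4.5,0],[3,-5.4,0],[3.5,-6.3,0],[4,-7.2,0],[4.4,-8.1,0],[4.6,-9,0]],"roll":[0,0,0,0,0,0,0,0,0,0]}' 85
python3 -m handwheel '{"offset":[[0.5,-0.9,0],[1,-1.8,0],[1.5,-2.7,0],[2,-3.6,0],[2.5,-4.5,0],[3,-5.4,0],[3.5,-6.3,0],[3.9,-7.2,0],[4.07,-8.25,0],[4.07,-8.25,0]],"roll":[0,0,0,0,0,0,0,0,0,0]}'
python3 - <<'E'
from h import *
d=ctrl.get_image("wrist");cv2.imwrite("pics/w1.png",d["img"][:,:,::-1])
print(ctrl.get_obs()["tool_pos"]);
for p in((.503,-.0865,.153),(.503,-.0865,.003)):print(proj(d,p))
for c in blobs(d,(18,120,60),(32,255,255))[:3]:print(cv2.boundingRect(c))
E
```

```text
t: 1.35
tool_pos: [0.341, 0.2435, 0.2315]
tool_rot: [2.484, 1.923, 0.001]
contact_force: [-0.2, 0.4, 0.8]
opening: 0.0849
t: 2.35
tool_pos: [0.5036, -0.0888, 0.2313]
tool_rot: [2.488, 1.916, -0.002]
contact_force: [0.0, 0.2, 0.3]
opening: 0.0849
[ 0.50318975 -0.08671725  0.23115617]
(np.float64(288.91751737637867), np.float64(214.798111813877))
(np.float64(287.1494792668426), np.float64(170.69486622598097))
(263, 164, 51, 51)
(324, 294, 36, 32)
(462, 188, 16, 15)
```

View pics/w1.png

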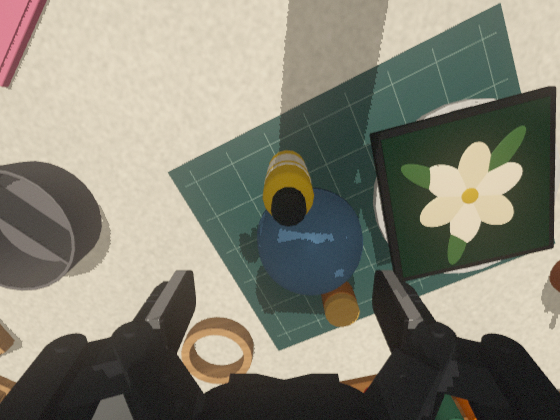

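```bash
python3 - <<'E'
from h import *
d=ctrl.get_image("wrist")
c=[c for c in blobs(d,(0,0,0),(179,255,35),(255,170,325,240))][:1]
print(cv2.boundingRect(c[0]),cv2.minEnclosingCircle(c[0]));(u,v),r=cv2.minEnclosingCircle(c[0])
print(plane(d,u,v,.153),plane(d,289,207,.153))
c=[c for c in blobs(d,(98,80,30),(116,255,255),(240,170,370,310))][:1];print(cv2.boundingRect(c[0]),cv2.minEnclosingCircle(c[0]))
(u,v),r=cv2.minEnclosingCircle(c[0]);print(plane(d,u,v,.015))
print("jar",plane(d,342,309,.049))
E
```

```text
(269, 189, 34, 38) ((285.54840087890625, 207.5040283203125), 19.054935455322266)
[ 0.49633312 -0.08524542  0.153     ] [ 0.49660075 -0.08266745  0.153     ]
(255, 189, 106, 107) ((307.7027893066406, 241.6118927001953), 53.807334899902344)
[ 0.59403884 -0.08123473  0.015     ]
jar [ 0.67717457 -0.06006935  0.049     ]
```

```bash
python3 -m handwheel '{"offset":[[-0.12,0.05,0],[-0.12,0.05,-0.5],[-0.12,0.05,-1.2],[-0.12,0.05,-2],[-0.12,0.05,-2.6],[-0.12,0.05,-3.1],[-0.12,0.05,-3.4],[-0.12,0.05,-3.55],[-0.12,0.05,-3.55],[-0.12,0.05,-3.55]],"roll":[0,0,0,0,0,0,0,0,0,0]}' 85
python3 - <<'E'
from h import *
d=ctrl.get_image("wrist");cv2.imwrite("pics/w2.png",d["img"][:,:,::-1])
d=ctrl.get_image("scene");cv2.imwrite("pics/s2.png",cv2.resize(d["img"][100:310,180:460,::-1],None,fx=2.5,fy=2.5))
E
```

```text
t: 3.45
tool_pos: [0.4991, -0.0828, 0.0905]
tool_rot: [2.482, 1.923, 0.002]
contact_force: [-0.5, -0.4, 0.5]
opening: 0.0847
```

View pics/w2.png

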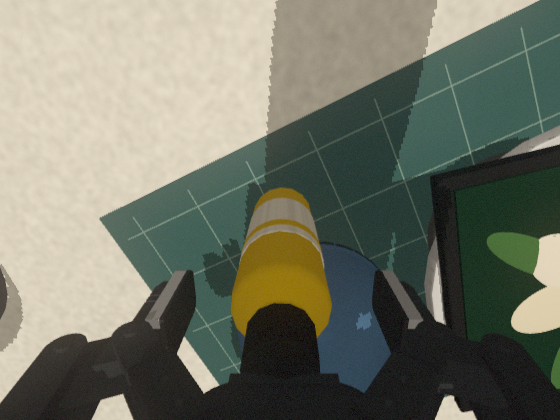

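View pics/s2.png

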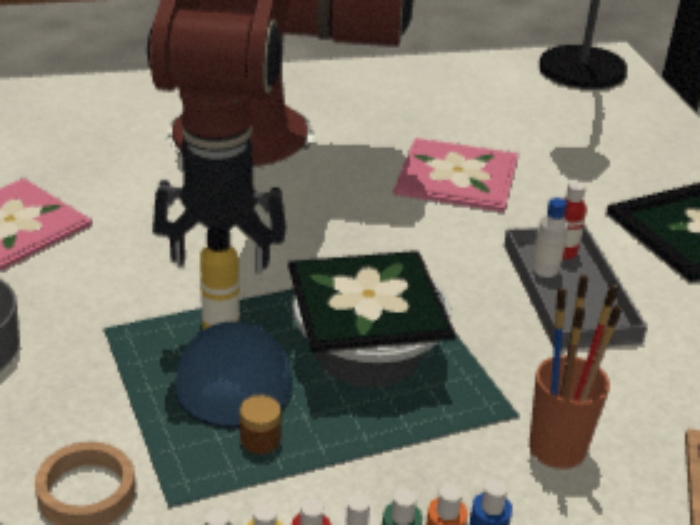

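```bash
python3 -m handwheel '{"offset":[[0,0,-0.13],[0,0,-0.13],[0,0,-0.13],[0,0,-0.13],[0,0,-0.13],[0,0,-0.13],[0,0,-0.13],[0,0,-0.13],[0,0,-0.13],[0,0,-0.13]],"roll":[0,0,0,0,0,0,0,0,0,0]}' 
python3 -m handwheel '{"offset":[[0,0,0],[0,0,0],[0,0,0],[0,0,0],[0,0,0],[0,0,0],[0,0,0],[0,0,0],[0,0,0],[0,0,0]],"roll":[0,0,0,0,0,0,0,0,0,0]}' 30 45
python3 - <<'E'
from h import *
d=ctrl.get_image("wrist");cv2.imwrite("pics/w3.png",d["img"][:,:,::-1])
E
```

```text
t: 4.55
tool_pos: [0.4983, -0.0829, 0.0841]
tool_rot: [2.484, 1.924, 0.0]
contact_force: [-0.8, -0.1, 0.0]
opening: 0.0847
t: 5.55
tool_pos: [0.4985, -0.083, 0.0844]
tool_rot: [2.483, 1.923, 0.0]
contact_force: [1.2, -0.5, 1.8]
opening: 0.043
```

View pics/w3.png

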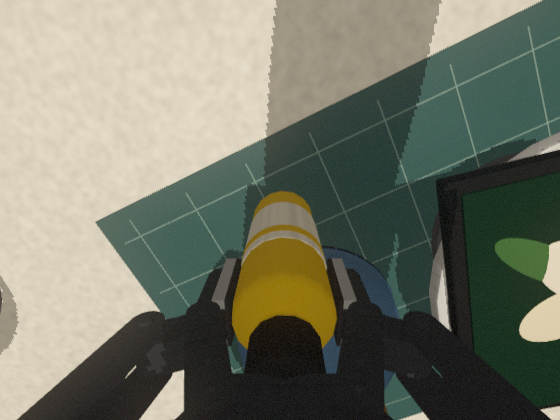

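```bash
python3 -m handwheel '{"offset":[[0,0,0.3],[0,0,1],[0,0,2],[0,0,2.8],[0,0.7,3],[0.1,1.5,3],[0.2,2.4,3],[0.2,3.3,3],[0.3,4.2,3],[0.3,5.1,3]],"roll":[0,0,0,0,0,0,0,0,0,0]}' 
python3 -m handwheel '{"offset":[[0.05,0.9,0],[0.1,1.8,0],[0.2,2.7,0],[0.3,3.6,0],[0.4,4.4,0],[0.4,5.1,0],[0.4,5.6,0],[0.4,5.9,0],[0.4,5.9,0],[0.4,5.9,0]],"roll":[0,0,0,0,0,0,0,0,0,0]}' 
python3 - <<'E'
from h import *
d=ctrl.get_image("wrist");cv2.imwrite("pics/w4.png",d["img"][:,:,::-1])
d=ctrl.get_image("scene");cv2.imwrite("pics/s4.png",cv2.resize(d["img"][100:310,250:530,::-1],None,fx=2.5,fy=2.5))
E
```

```text
t: 6.6
tool_pos: [0.5097, 0.1227, 0.2039]
tool_rot: [-2.483, -1.923, 0.001]
contact_force: [0.8, 0.9, -1.6]
opening: 0.0431
t: 7.6
tool_pos: [0.5262, 0.3564, 0.204]
tool_rot: [2.484, 1.923, -0.001]
contact_force: [-0.1, -0.2, -2.1]
opening: 0.0426
```

View pics/w4.png

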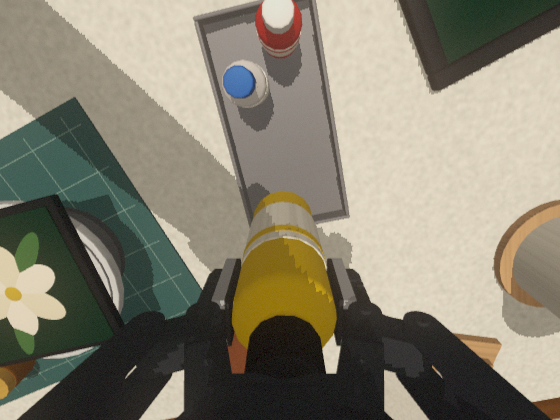

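View pics/s4.png

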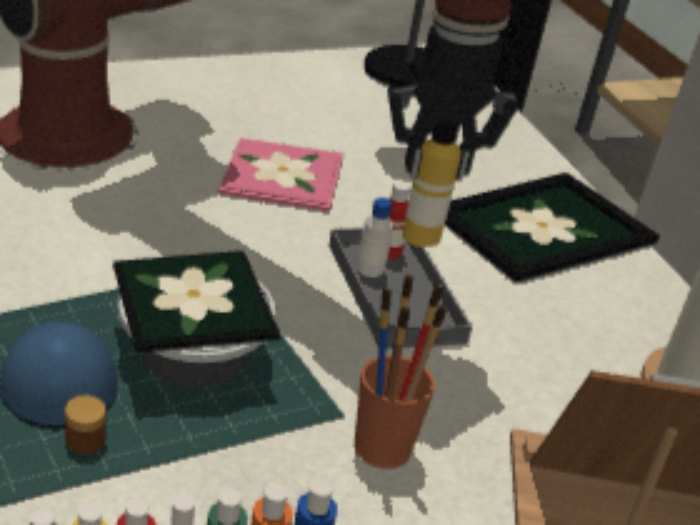

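```bash
python3 - <<'E'
from h import *
d=ctrl.get_image("wrist")
for p in((194,17),(348,215),(245,225)):print(plane(d,*p,.026))
print("panel corner", plane(d,122,335,.085))
E
```

```text
[0.35894929 0.31513201 0.026     ]
[0.57899292 0.41274416 0.026     ]
[0.56210843 0.30094436 0.026     ]
panel corner [0.62546414 0.15723001 0.085     ]
```

```bash
python3 -m handwheel '{"offset":[[-0.1,0.07,-0.4],[-0.1,0.07,-1.1],[-0.1,0.07,-1.8],[-0.1,0.07,-2.3],[-0.1,0.07,-2.6],[-0.1,0.07,-2.75],[-0.1,0.07,-2.85],[-0.1,0.07,-2.9],[-0.1,0.07,-2.94],[-0.1,0.07,-2.94]],"roll":[0,0,0,0,0,0,0,0,0,0]}' 
```

```text
t: 8.75
tool_pos: [0.5227, 0.3602, 0.0873]
tool_rot: [2.484, 1.924, 0.002]
contact_force: [1.4, 0.3, -1.3]
opening: 0.0428
```

```bash
python3 -m handwheel '{"offset":[[0,0,-0.02],[0,0,-0.04],[0,0,-0.04],[0,0,-0.04],[0,0,-0.04],[0,0,-0.04],[0,0,-0.04],[0,0,-0.04],[0,0,-0.04],[0,0,-0.04]],"roll":[0,0,0,0,0,0,0,0,0,0]}' 
```

```text
t: 9.75
tool_pos: [0.5226, 0.3601, 0.0854]
tool_rot: [2.484, 1.924, 0.001]
contact_force: [-0.0, 0.7, 3.2]
opening: 0.0428
```

```bash
python3 -m handwheel '{"offset":[[0,0,0],[0,0,0],[0,0,0],[0,0,0],[0,0,0],[0,0,0],[0,0,0],[0,0,0],[0,0,0],[0,0,0]],"roll":[0,0,0,0,0,0,0,0,0,0]}' 85
python3 -m handwheel '{"offset":[[0,0,0.3],[0,0,0.8],[0,0,1.4],[0,0,2],[0,0,2.6],[0,0,3],[0,0,3],[0,0,3],[0,0,3],[0,0,3]],"roll":[0,0,0,0,0,0,0,0,0,0]}'
python3 - <<'E'
from h import *
d=ctrl.get_image("wrist");cv2.imwrite("pics/w5.png",d["img"][:,:,::-1])
d=ctrl.get_image("scene");cv2.imwrite("pics/s5.png",cv2.resize(d["img"][100:310,250:530,::-1],None,fx=2.5,fy=2.5))
E
```

```text
t: 10.75
tool_pos: [0.5223, 0.3599, 0.0849]
tool_rot: [2.484, 1.924, -0.0]
contact_force: [0.3, 0.2, -0.8]
opening: 0.0854
t: 11.75
tool_pos: [0.5215, 0.3595, 0.2029]
tool_rot: [-2.483, -1.923, 0.005]
contact_force: [-0.2, -0.1, 0.0]
opening: 0.0851
```

View pics/w5.png

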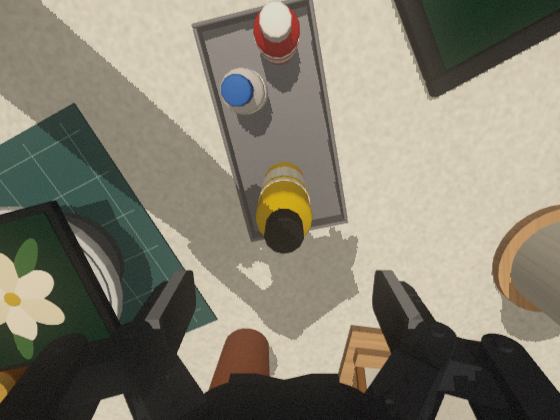

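View pics/s5.png

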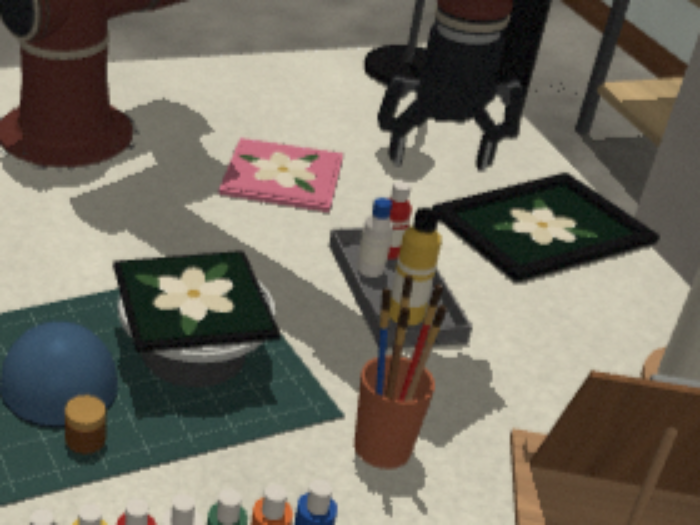

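Bottle stands upright in the tray's free half. Next I'll find where the fingertips sit relative to the TCP when the gripper is open.

```bash
python3 - <<'E'
from h import *
d=ctrl.get_image("wrist")
o=ctrl.get_obs();M=R.from_rotvec(o["tool_rot"]).as_matrix();p=o["tool_pos"]
for b in(0,-.013):
  for y in(-.011,.011):
    print(b,y,[np.round(proj(d,p+M@[x,y,b])) for x in(-.0427,.0427)])
im=cv2.resize(d["img"][240:420,100:460,::-1],None,fx=2.2,fy=2.2,interpolation=cv2.INTER_CUBIC);cv2.imwrite("pics/f.png",cv2.convertScaleAbs(im,alpha=2,beta=30))
t=ctrl.get_image("top")["img"];cv2.imwrite("pics/t6.png",cv2.resize(t[90:240,180:370,::-1],None,fx=4,fy=4,interpolation=cv2.INTER_CUBIC))
E
```

```text
0 -0.011 [array([203., 252.]), array([372., 252.])]
0 0.011 [array([206., 289.]), array([368., 289.])]
-0.013 -0.011 [array([196., 265.]), array([379., 265.])]
-0.013 0.011 [array([200., 304.]), array([375., 304.])]
```

View pics/f.png

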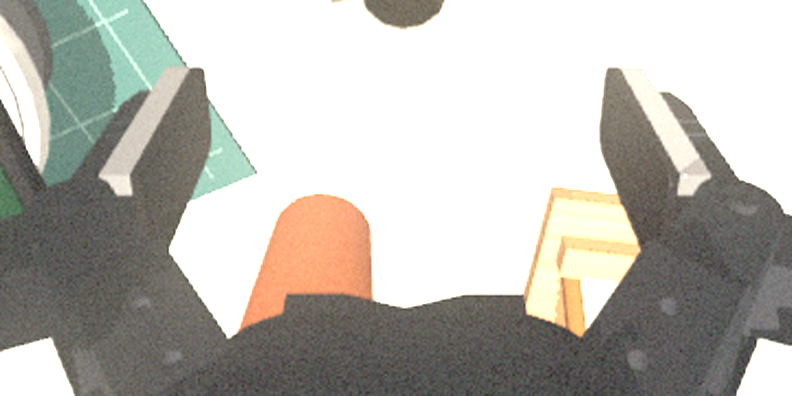

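View pics/t6.png

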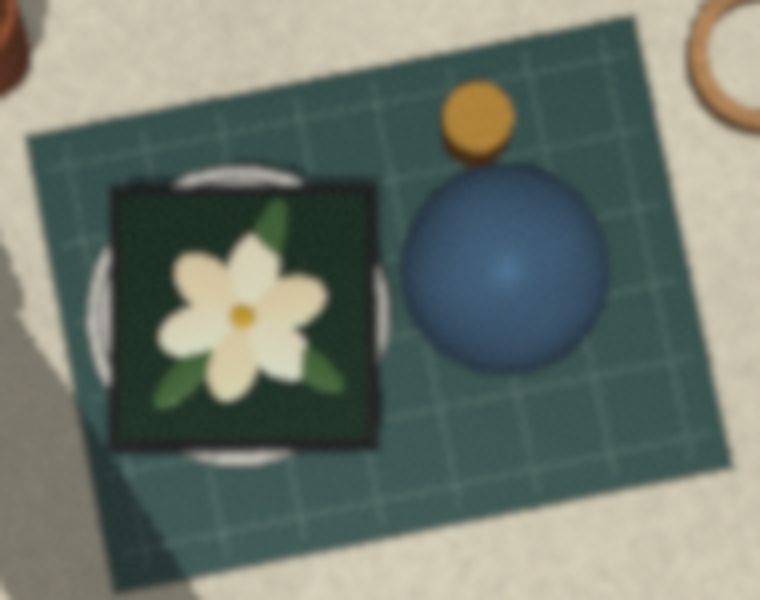

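```bash
python3 -m handwheel '{"offset":[[-0.3,-0.4,0],[-0.6,-0.8,0],[-0.9,-1.2,0],[-1.2,-1.6,0],[-1.5,-2,0],[-1.8,-2.4,0],[-2,-2.8,0],[-2,-3.2,0],[-2,-3.2,0],[-2,-3.2,0]],"roll":[-1.3,-2.6,-3.9,-5.2,-6.5,-7.8,-9.1,-10.15,-10.15,-10.15]}' 40
python3 -m handwheel '{"offset":[[0,0,-0.8],[0,0,-1.7],[0,0,-2.6],[0,0,-3.4],[0,0,-4],[0,0,-4.4],[0,0,-4.6],[0,0,-4.7],[0,0,-4.7],[0,0,-4.7]],"roll":[0,0,0,0,0,0,0,0,0,0]}'
python3 - <<'E'
from h import *
o=ctrl.get_obs();print(o["tool_pos"],R.from_rotvec(o["tool_rot"]).as_matrix()[:,0],o["q"],o["contact_force"])
E
```

```text
t: 12.95
tool_pos: [0.4424, 0.232, 0.205]
tool_rot: [-3.115, -0.402, -0.001]
contact_force: [-0.2, 0.3, 0.0]
opening: 0.0401
t: 13.95
tool_pos: [0.4432, 0.2324, 0.018]
tool_rot: [-3.116, -0.4, -0.003]
contact_force: [0.1, 1.0, 0.9]
opening: 0.04
[0.44320713 0.2323656  0.01797229] [0.96751557 0.25280423 0.00190755] [ 3.34045671e-01 -5.00420692e-03  2.05660262e+00  3.21057648e-05
  1.08807856e+00  7.84526156e-02] [0.07972933 0.96572996 0.88104223]
```

```bash
python3 -m handwheel '{"offset":[[0,0,-0.1],[0,0,-0.2],[0,0,-0.3],[0,0,-0.38],[0,0,-0.42],[0,0,-0.44],[0,0,-0.46],[0,0,-0.46],[0,0,-0.46],[0,0,-0.46]],"roll":[0,0,0,0,0,0,0,0,0,0]}'
python3 -m handwheel '{"offset":[[0,0,-0.02],[0,0,-0.04],[0,0,-0.05],[0,0,-0.06],[0,0,-0.07],[0,0,-0.075],[0,0,-0.075],[0,0,-0.075],[0,0,-0.075],[0,0,-0.075]],"roll":[0,0,0,0,0,0,0,0,0,0]}'
```

```text
t: 14.95
tool_pos: [0.4424, 0.2319, -0.0014]
tool_rot: [-3.116, -0.4, -0.0]
contact_force: [-0.3, -0.4, -0.8]
opening: 0.0399
t: 15.95
tool_pos: [0.4426, 0.232, -0.0016]
tool_rot: [3.115, 0.4, -0.003]
contact_force: [-11.7, -4.3, 22.0]
opening: 0.0399
```

```bash
python3 -m handwheel '{"offset":[[0,0,0.5],[0,0,1.3],[0,0,2.3],[0,0,3],[0.7,-0.3,3],[1.4,-0.6,3],[1.96,-0.83,3],[1.96,-0.83,2.5],[1.96,-0.83,2.05],[1.96,-0.83,2.05]],"roll":[0,0,0,0,0,0,0,0,0,0]}'
python3 - <<'E'
from h import *
for i in range(3):
  d=ctrl.get_image("wrist");o=ctrl.get_obs();print(o["tool_pos"],o["tool_rot"])
cv2.imwrite("pics/w7.png",d["img"][:,:,::-1])
t=ctrl.get_image("top")["img"];cv2.imwrite("pics/t7.png",cv2.resize(t[90:240,180:370,::-1],None,fx=4,fy=4,interpolation=cv2.INTER_CUBIC))
E
```

```text
t: 16.95
tool_pos: [0.5186, 0.198, 0.0744]
tool_rot: [3.116, 0.399, -0.009]
contact_force: [-0.9, -1.0, -1.2]
opening: 0.0398
[0.5194815  0.19838432 0.07596011] [ 3.11575807  0.3993964  -0.00540115]
[0.52039763 0.19866195 0.07730184] [ 3.11596452e+00  3.99665360e-01 -1.45515677e-03]
[0.52102315 0.19888956 0.07818734] [-3.11595268e+00 -3.99844370e-01 -1.35508857e-03]
```

View pics/w7.png

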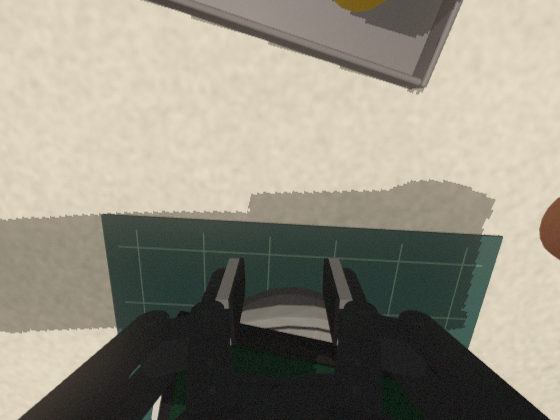

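View pics/t7.png

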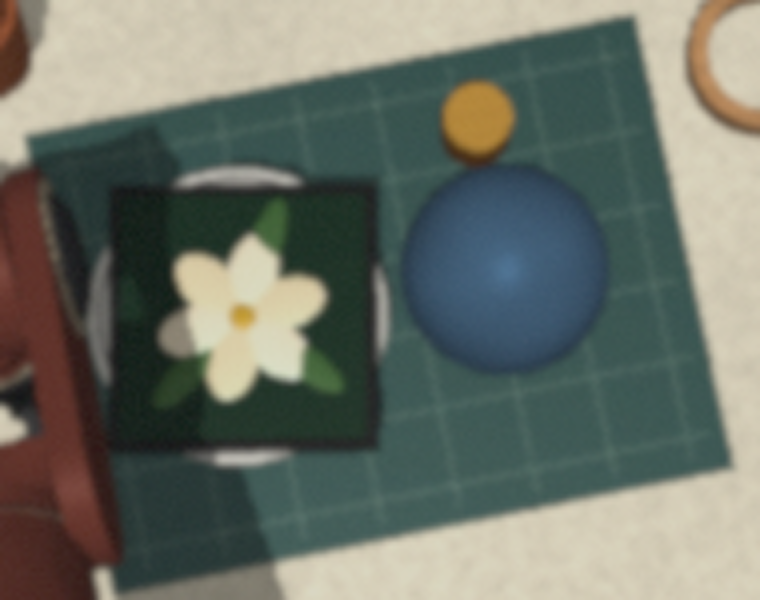

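```bash
python3 -m handwheel '{"offset":[[0.025,-0.097,-0.03],[0.05,-0.194,-0.03],[0.076,-0.29,-0.03],[0.101,-0.387,-0.03],[0.126,-0.484,-0.03],[0.152,-0.58,-0.03],[0.177,-0.677,-0.03],[0.202,-0.774,-0.03],[0.227,-0.871,-0.03],[0.24,-0.92,-0.03]],"roll":[0,0,0,0,0,0,0,0,0,0]}'
python3 - <<'E'
from h import *
for i in range(3):
  d=ctrl.get_image("scene");o=ctrl.get_obs();print(o["tool_pos"],o["contact_force"])
cv2.imwrite("pics/s8.png",cv2.resize(d["img"][130:310,210:450,::-1],None,fx=3,fy=3,interpolation=cv2.INTER_CUBIC))
t=ctrl.get_image("top")["img"];cv2.imwrite("pics/t8.png",cv2.resize(t[90:240,180:370,::-1],None,fx=4,fy=4,interpolation=cv2.INTER_CUBIC))
E
```

```text
t: 18.15
tool_pos: [0.5304, 0.1616, 0.0763]
tool_rot: [3.116, 0.399, -0.0]
contact_force: [-1.3, 1.7, 0.5]
opening: 0.0401
[0.53041446 0.16138121 0.07623076] [-0.19455984 -0.70667731 -0.47209545]
[0.53045058 0.1614984  0.07624201] [-1.14427114  0.33647786  0.06191685]
[0.53046434 0.16160824 0.07627579] [ 0.29745815  0.06436325 -0.2074342 ]
```

View pics/s8.png

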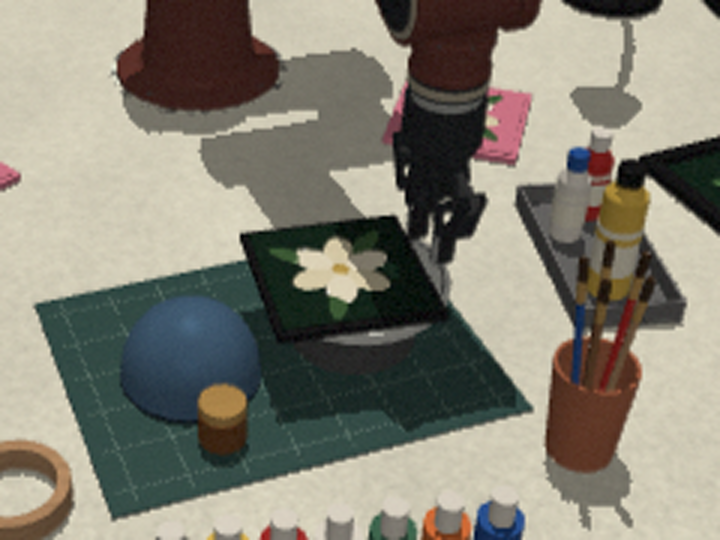

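View pics/t8.png

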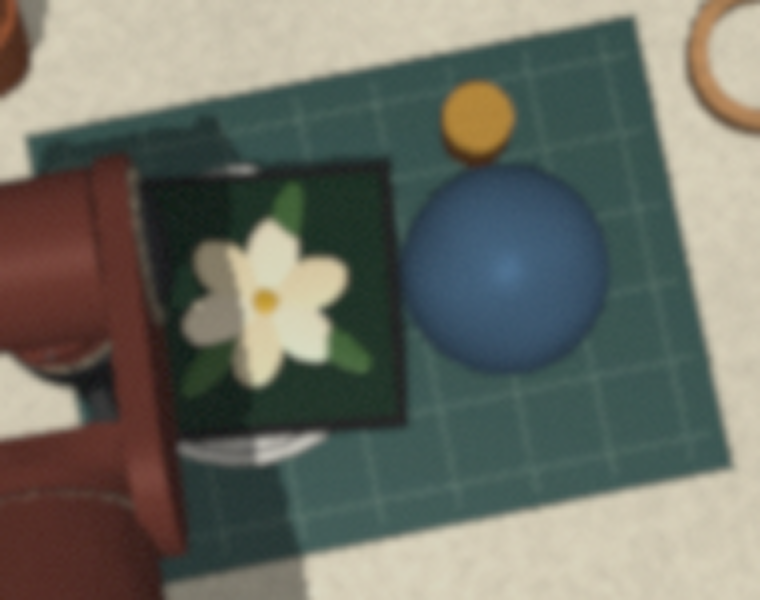

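```bash
cat > look.py <<'E'
from h import *
import sys
n=sys.argv[1]
t=ctrl.get_image("top");s=ctrl.get_image("scene");o=ctrl.get_obs()
cv2.imwrite(f"pics/s{n}.png",cv2.resize(s["img"][150:300,220:400,::-1],None,fx=4,fy=4,interpolation=cv2.INTER_CUBIC))
cv2.imwrite(f"pics/t{n}.png",cv2.resize(t["img"][90:240,180:370,::-1],None,fx=4,fy=4,interpolation=cv2.INTER_CUBIC))
print(o["t"],o["tool_pos"],o["contact_force"])
E
cat > pt.py <<'E'
from h import *
import sys
t=ctrl.get_image("top");B=np.array([.5935,-.0815]);u=np.array([.2527,-.9678]);j=np.array([.9678,.2527])
a=list(map(float,sys.argv[1:]))
for i in range(0,len(a),3):
    p=plane(t,(a[i]+.5)/4-.5+180,(a[i+1]+.5)/4-.5+90,a[i+2])[:2];print(p.round(4),"rel bowl u,j mm",(1e3*(p-B)@u).round(1),(1e3*(p-B)@j).round(1))
E
python3 -m handwheel '{"offset":[[0,-0.04,0],[0,-0.08,0],[0,-0.12,0],[0,-0.17,0],[0,-0.22,0],[0,-0.27,0],[0,-0.32,0],[0,-0.36,0],[0,-0.38,0],[0,-0.38,0]],"roll":[0,0,0,0,0,0,0,0,0,0]}'; python3 look.py 9; python3 pt.py 265.5 300 .087
```

```text
t: 19.35
tool_pos: [0.5304, 0.1465, 0.0763]
tool_rot: [3.116, 0.399, 0.0]
contact_force: [-0.5, 0.8, 0.0]
opening: 0.0399
19.45 [0.53050253 0.14657329 0.07639041] [-2.41538815e-01  8.43668186e-01 -1.66051412e-04]
[0.5624 0.0646] rel bowl u,j mm -149.2 6.9
```

View pics/t9.png

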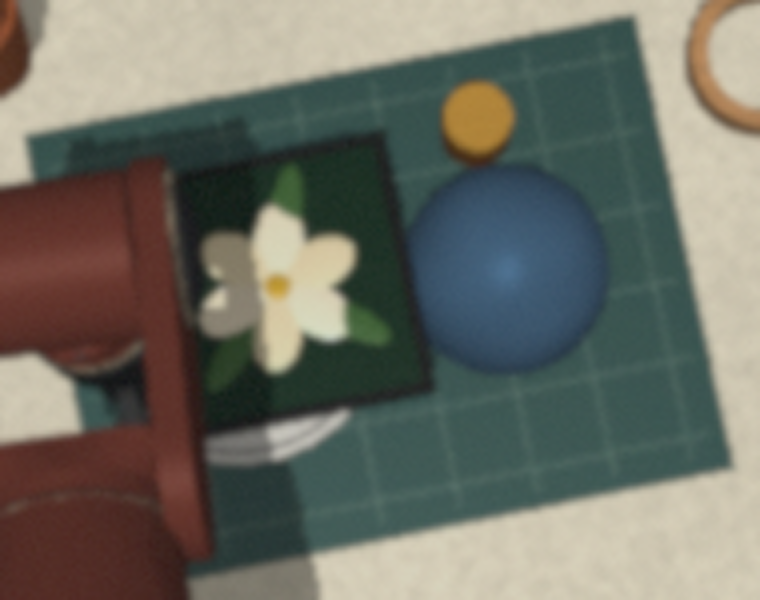

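View pics/s9.png

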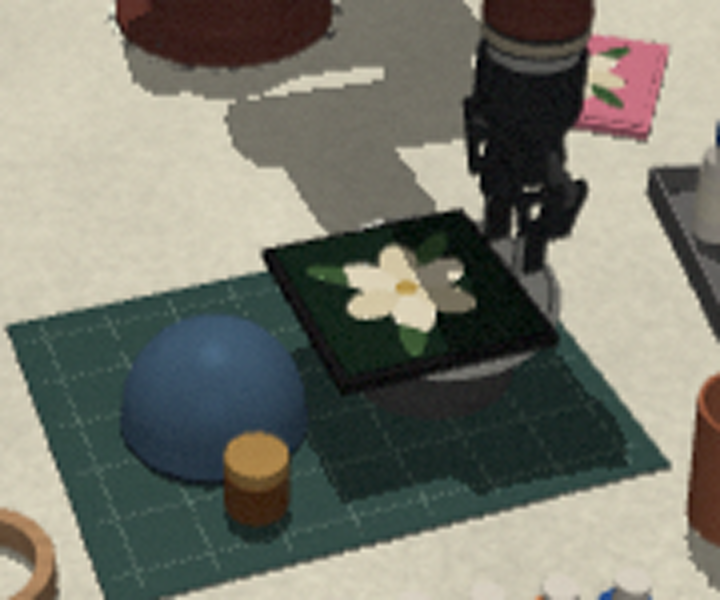

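```bash
python3 pt.py 277 286 .087 ; python3 -m handwheel '{"offset":[[-0.05,0.25,0],[-0.08,0.4,0],[0.1,0.45,0],[0.3,0.45,0],[0.5,0.45,0],[0.57,0.45,0],[0.57,0.35,0],[0.57,0.28,0],[0.57,0.25,0],[0.57,0.25,0]],"roll":[0,0,-0.3,-0.5,-0.73,-0.73,-0.73,-0.73,-0.73,-0.73]}'; python3 look.py 10
```

```text
[0.5708 0.0577] rel bowl u,j mm -140.5 13.2
t: 20.55
tool_pos: [0.5529, 0.1564, 0.0762]
tool_rot: [3.129, 0.28, -0.0]
contact_force: [0.5, 0.7, -0.4]
opening: 0.0402
20.65 [0.55297386 0.15660984 0.07633174] [-0.245423    0.1466555  -1.15698992]
```

View pics/t10.png

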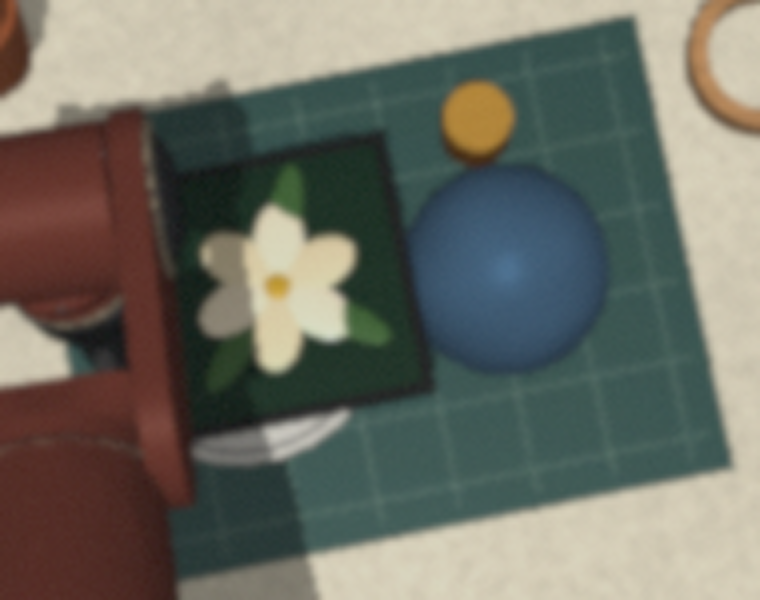

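View pics/s10.png

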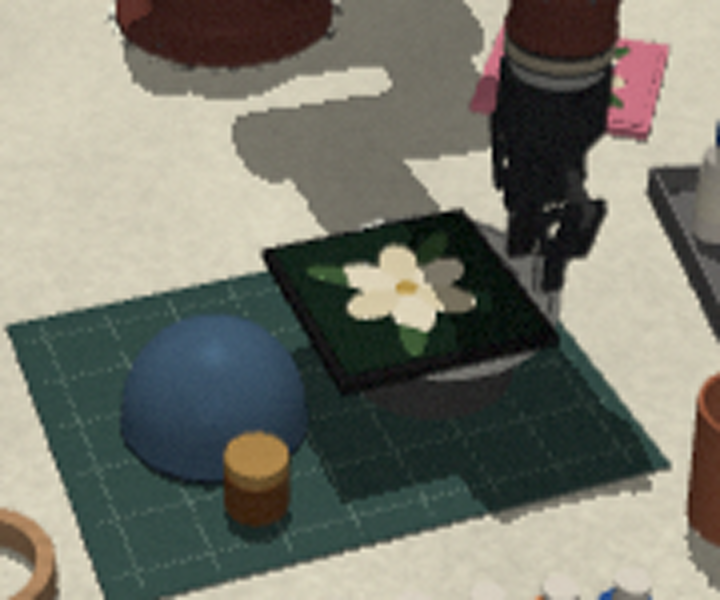

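```bash
python3 -m handwheel '{"offset":[[0.06,-0.08,0],[0.07,-0.16,0],[0.085,-0.25,0],[0.105,-0.36,0],[0.125,-0.48,0],[0.145,-0.6,0],[0.165,-0.72,0],[0.185,-0.84,0],[0.2,-0.95,0],[0.21,-1,0]],"roll":[0,0,0,0,0,0,0,0,0,0]}'; python3 look.py 11
```

```text
t: 21.65
tool_pos: [0.5616, 0.1162, 0.0764]
tool_rot: [3.129, 0.28, 0.0]
contact_force: [-0.2, 1.1, 0.6]
opening: 0.04
21.75 [0.56157314 0.11617646 0.07623618] [ 0.64336164 -0.21671965  0.68933637]
```

View pics/t11.png

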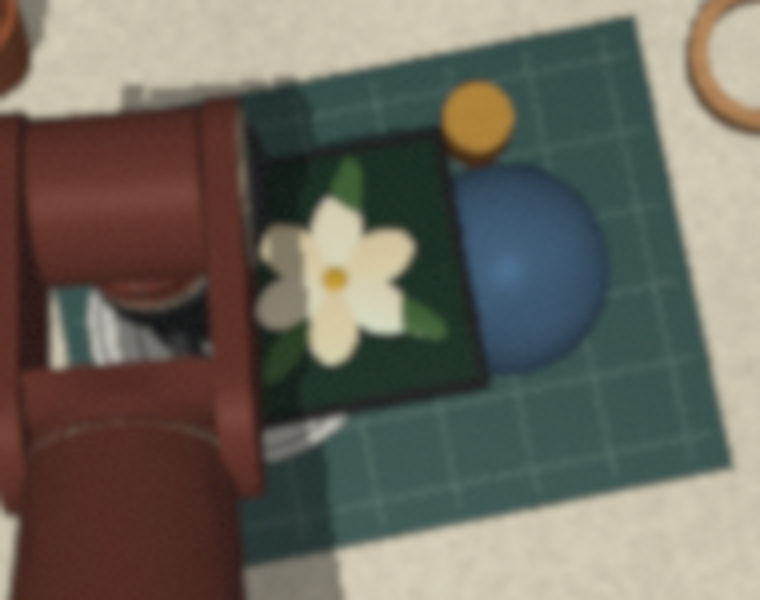

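View pics/s11.png

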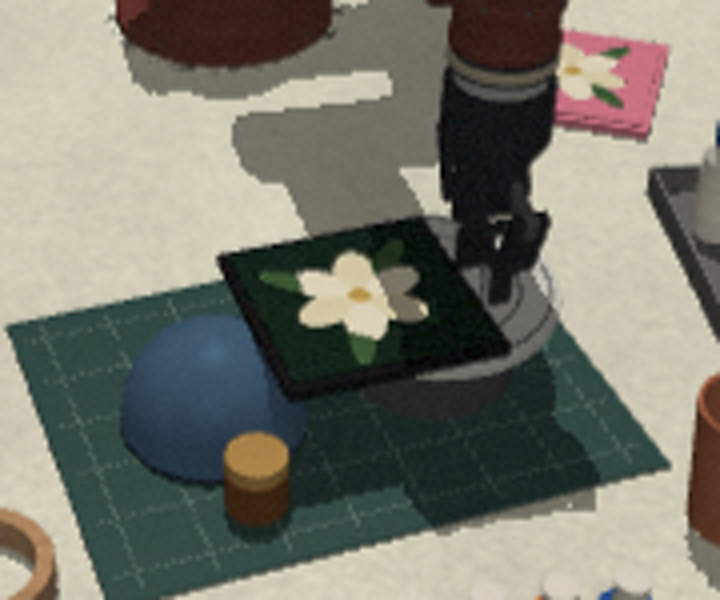

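```bash
python3 pt.py 335 279 .087; python3 - <<'E'
from h import *
t=ctrl.get_image("top");u,v=proj(t,(.5935,-.0815,.08));print((u-180+.5)*4-.5,(v-90+.5)*4-.5)
E
```

```text
[0.5748 0.0232] rel bowl u,j mm -106.1 8.4
509.85799033199623 249.44151103446745
```

```bash
python3 -m handwheel '{"offset":[[0.015,-0.08,0],[0.03,-0.17,0],[0.045,-0.26,0],[0.06,-0.35,0],[0.08,-0.44,0],[0.095,-0.53,0],[0.11,-0.62,0],[0.125,-0.71,0],[0.135,-0.76,0],[0.14,-0.78,0]],"roll":[0,0,0,0,0,0,0,0,0,0]}'; python3 look.py 12
```

```text
t: 22.85
tool_pos: [0.5672, 0.0853, 0.0763]
tool_rot: [-3.129, -0.28, -0.0]
contact_force: [0.4, 0.1, -0.7]
opening: 0.04
22.95 [0.5672127  0.08529889 0.0763608 ] [-1.08473616  0.17779579 -0.26371665]
```

View pics/t12.png

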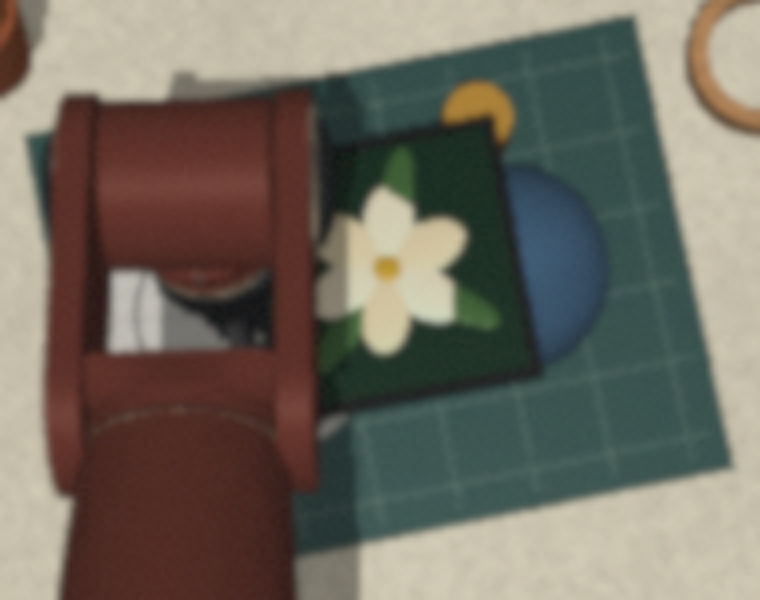

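View pics/s12.png

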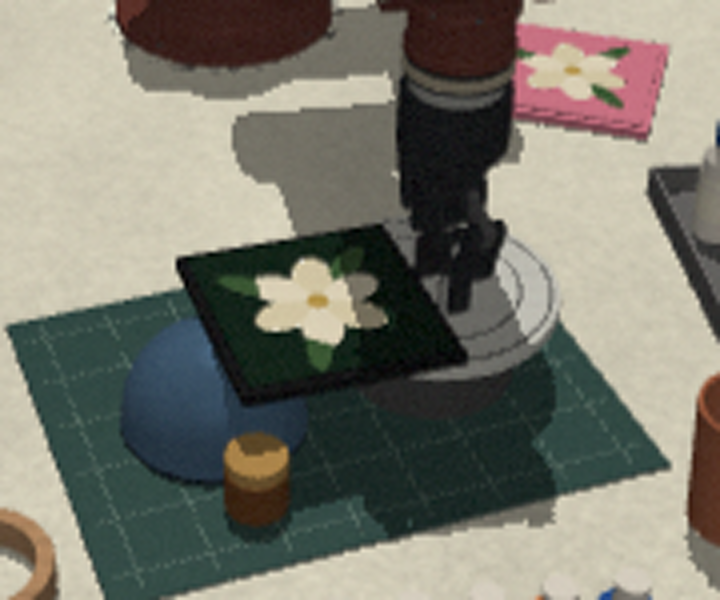

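```bash
python3 pt.py 386.5 267 .090; python3 -m handwheel '{"offset":[[0.015,-0.08,0],[0.03,-0.17,0],[0.045,-0.26,0],[0.06,-0.35,0],[0.075,-0.44,0],[0.09,-0.53,0],[0.105,-0.61,0],[0.115,-0.67,0],[0.12,-0.7,0],[0.12,-0.7,0]],"roll":[0,0,0,0,0,0,0,0,0,0]}'; python3 look.py 13
```

```text
[ 0.5813 -0.0074] rel bowl u,j mm -74.8 6.9
t: 24.0
tool_pos: [0.572, 0.0572, 0.0763]
tool_rot: [3.129, 0.28, 0.0]
contact_force: [-0.6, 0.7, 0.5]
opening: 0.0402
24.1 [0.57183482 0.05727487 0.07614993] [ 0.04021578  0.87693828 -1.03682731]
```

View pics/t13.png

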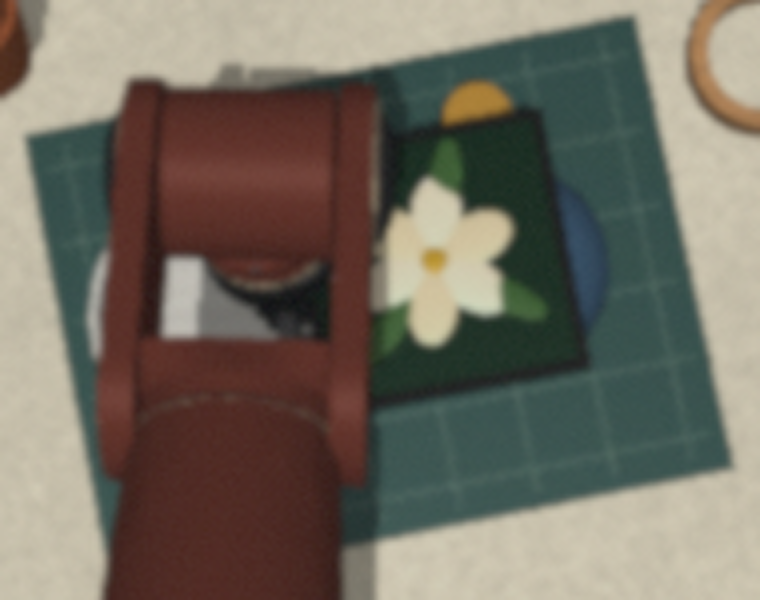

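View pics/s13.png

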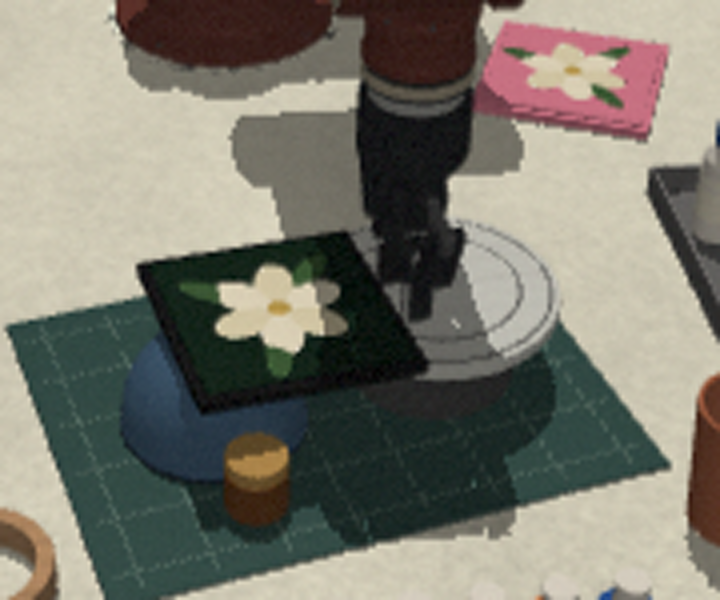

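```bash
python3 pt.py 434 260 .091; python3 - <<'E'
from h import *
t=ctrl.get_image("top")
u,v=proj(t,(.5935,-.0815,.092));print((u-180+.5)*4-.5,(v-90+.5)*4-.5)
s=ctrl.get_image("scene");u,v=proj(s,(.5935,-.0815,.092));print("scene",(u-220+.5)*4-.5,(v-150+.5)*4-.5)
E
```

```text
[ 0.5852 -0.0357] rel bowl u,j mm -46.5 3.5
511.1379115214452 245.38112454116026
scene 209.08779112555612 320.4307162416526
```

```bash
python3 -m handwheel '{"offset":[[0.015,-0.08,0],[0.03,-0.17,0],[0.045,-0.26,0],[0.062,-0.35,0],[0.08,-0.45,0],[0.095,-0.55,0],[0.112,-0.65,0],[0.13,-0.75,0],[0.147,-0.82,0],[0.155,-0.86,0]],"roll":[0,0,0,0,0,0,0,0,0,0]}'; python3 look.py 14
```

```text
t: 25.25
tool_pos: [0.5782, 0.0228, 0.0764]
tool_rot: [-3.129, -0.28, -0.0]
contact_force: [-0.2, 0.8, -0.0]
opening: 0.0401
25.35 [0.57825402 0.0227651  0.07638199] [0.7472773  0.03865182 0.48693814]
```

View pics/t14.png

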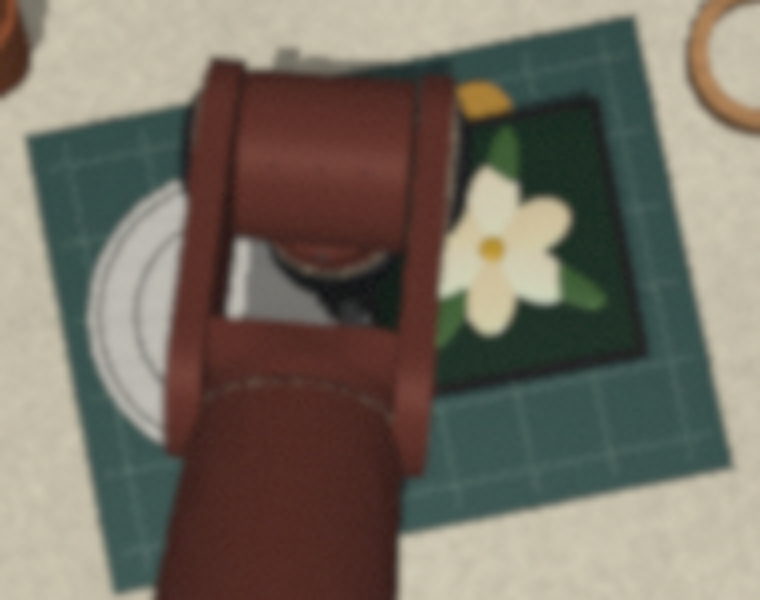

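View pics/s14.png

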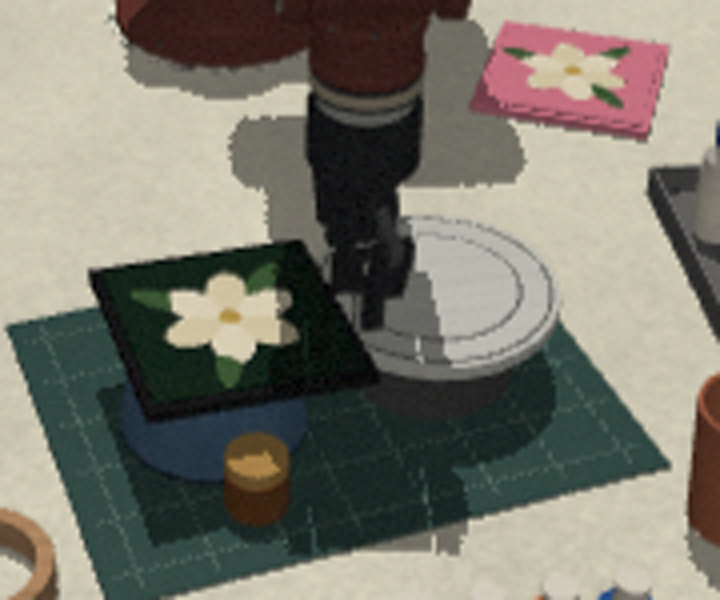

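```bash
python3 pt.py 491 248 .092;  python3 -m handwheel '{"offset":[[0.003,-0.02,0],[0.007,-0.04,0],[0.011,-0.06,0],[0.015,-0.085,0],[0.02,-0.11,0],[0.025,-0.14,0],[0.03,-0.17,0],[0.035,-0.2,0],[0.04,-0.22,0],[0.04,-0.22,0]],"roll":[0,0,0,0,0,0,0,0,0,0]}'; python3 look.py 15
```

```text
[ 0.592  -0.0695] rel bowl u,j mm -12.0 1.6
t: 26.4
tool_pos: [0.5798, 0.0141, 0.0763]
tool_rot: [3.129, 0.28, 0.0]
contact_force: [-0.6, 0.6, 0.4]
opening: 0.0401
26.5 [0.57975103 0.01413358 0.07628703] [-0.19298951  0.98649745  0.19437953]
```

View pics/t15.png

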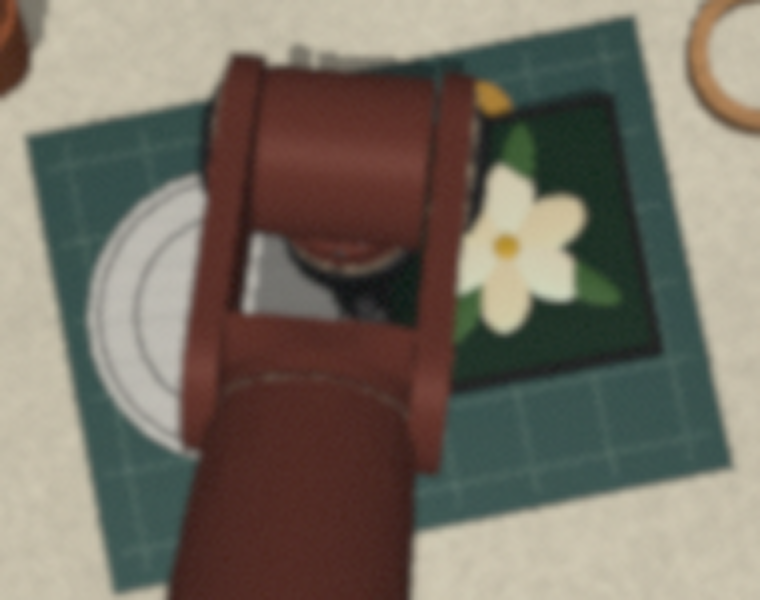

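View pics/s15.png

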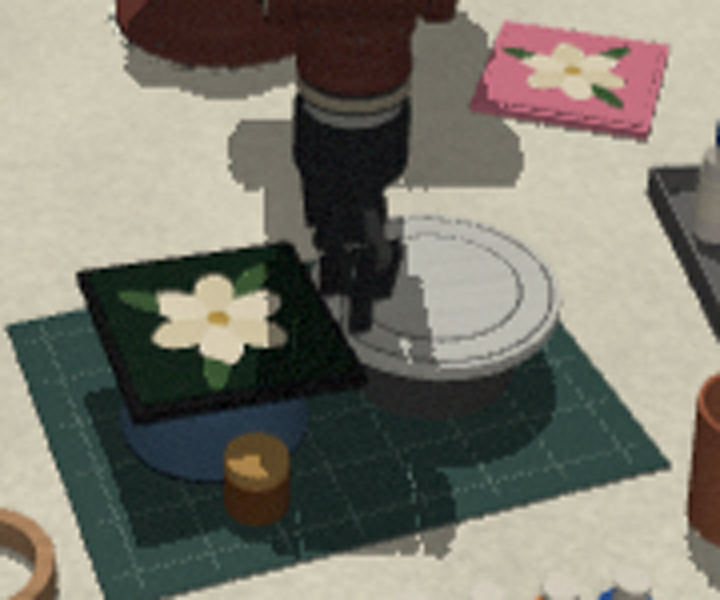

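```bash
python3 -m handwheel '{"offset":[[0.002,-0.015,0],[0.004,-0.03,0],[0.006,-0.045,0],[0.009,-0.06,0],[0.012,-0.075,0],[0.014,-0.085,0],[0.016,-0.09,0],[0.016,-0.09,0],[0.016,-0.09,0],[0.016,-0.09,0]],"roll":[0,0,0,0,0,0,0,0,0,0]}'; python3 look.py 16
python3 -m handwheel '{"offset":[[-0.002,0.01,0],[-0.006,0.04,0],[-0.015,0.1,0],[-0.03,0.2,0],[-0.06,0.4,0],[-0.1,0.6,0],[-0.15,0.9,0],[-0.2,1.2,0],[-0.25,1.5,0],[-0.3,1.8,0]],"roll":[0,0,0,0,0,0,0,0,0,0]}'; python3 look.py 17
```

```text
t: 27.5
tool_pos: [0.5803, 0.0107, 0.0763]
tool_rot: [3.129, 0.28, -0.0]
contact_force: [-0.8, 0.8, 0.2]
opening: 0.04
27.6 [0.58034482 0.01066139 0.07628612] [-0.90094447  0.53212157  0.67556461]
t: 28.6
tool_pos: [0.5681, 0.084, 0.0763]
tool_rot: [-3.129, -0.281, -0.0]
contact_force: [0.4, -0.4, -0.3]
opening: 0.0402
28.7 [0.56793336 0.08440785 0.07624723] [ 0.96809227 -0.07058241  0.48366493]
```

View pics/t17.png

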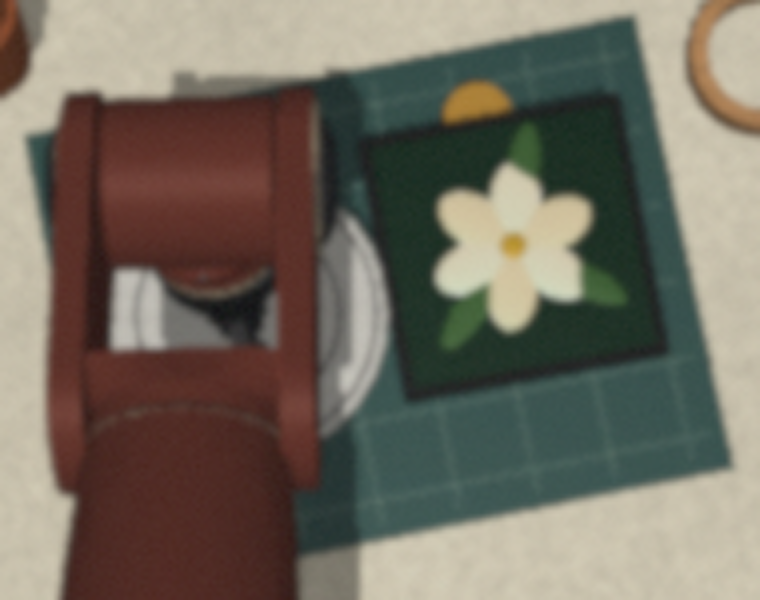

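View pics/s17.png

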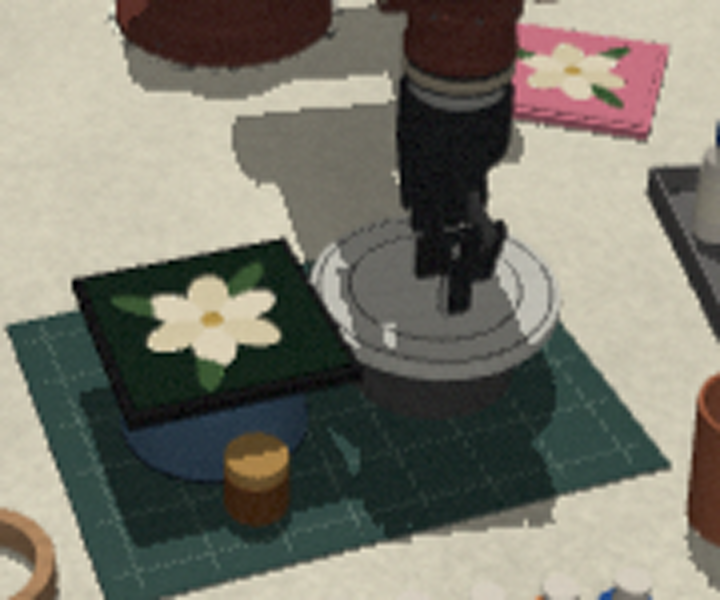

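View pics/s16.png

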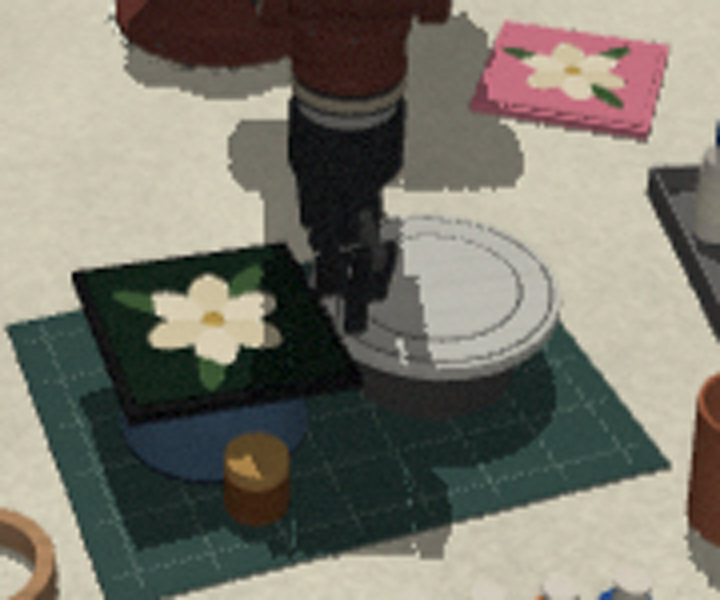

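```bash
cat > tilt.py <<'E'
from h import *
t=ctrl.get_image("top");s=ctrl.get_image("scene")
def quad(d,roi,nm):
    a,b,c,e=roi;g=d["img"].max(axis=2).astype(np.uint8)
    hsv=cv2.cvtColor(d["img"],cv2.COLOR_RGB2HSV)
    k=8;im=cv2.resize(d["img"][b:e,a:c],None,fx=k,fy=k,interpolation=cv2.INTER_CUBIC)
    cv2.imwrite(f"pics/q{nm}.png",cv2.convertScaleAbs(im[:,:,::-1],alpha=1.8,beta=20))
quad(t,(265,110,352,195),"t");quad(s,(235,205,315,262),"s")
E
python3 tilt.py
```

```text
(no output)
```

View pics/qt.png

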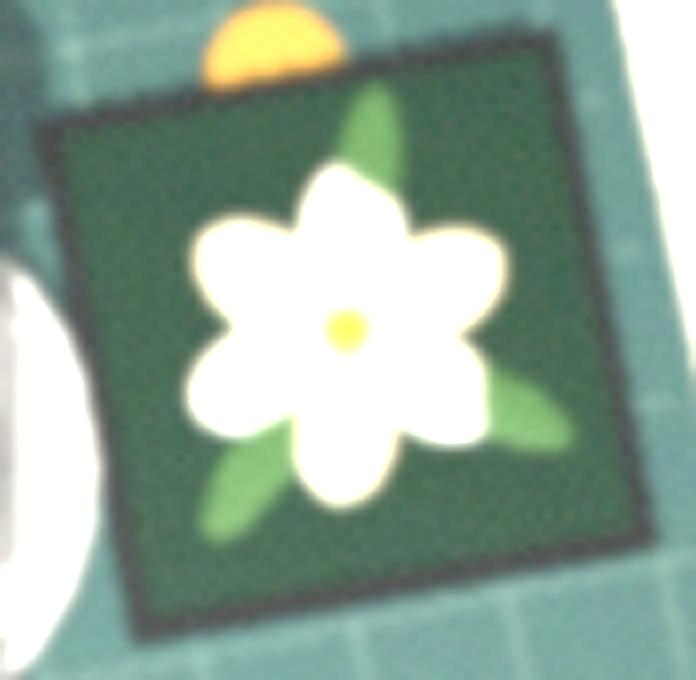

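View pics/qs.png

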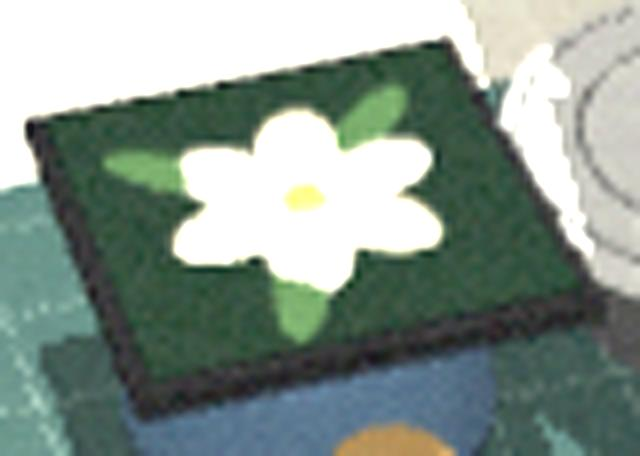

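```bash
python3 - <<'E'
from h import *
t=ctrl.get_image("top");s=ctrl.get_image("scene")
T=[(38,126),(560,30),(658,543),(140,642),(347,330)];S=[(598,290),(138,393),(28,121),(452,40),(304,197)]
P=[]
for a,b in zip(T,S):
    o1,r1=ray(t,(a[0]+.5)/8-.5+265,(a[1]+.5)/8-.5+110);o2,r2=ray(s,(b[0]+.5)/8-.5+235,(b[1]+.5)/8-.5+205)
    A=np.c_[r1,-r2];k=np.linalg.lstsq(A,o2-o1,rcond=None)[0];p=(o1+k[0]*r1+o2+k[1]*r2)/2;P.append(p);print(p.round(4),np.linalg.norm(o1+k[0]*r1-o2-k[1]*r2).round(4))
P=np.array(P);C=P[:4].mean(0);n=np.linalg.svd(P[:4]-C)[2][2];n*=np.sign(n[2]);print(C,n,np.arccos(n[2]))
E
```

```text
[0.6555 0.0094 0.0942] 0.0017
[ 0.6841 -0.1452  0.0936] 0.0042
[ 0.5303 -0.1724  0.088 ] 0.0045
[ 0.5021 -0.0178  0.0873] 0.0058
[ 0.5936 -0.0812  0.094 ] 0.003
[ 0.59298916 -0.08150493  0.09078318] [-0.03973042 -0.00675095  0.99918763] 0.040310816728265635
```

```bash
python3 -m handwheel '{"offset":[[-0.05,0.3,0],[-0.1,0.7,0],[-0.2,1.1,0.2],[-0.3,1.4,0.6],[-0.4,1.5,1.2],[-0.5,1.5,1.9],[-0.6,1.5,2.5],[-0.6,1.5,3],[-0.6,1.5,3],[-0.6,1.5,3]],"roll":[0,0,0,0,0,0,0,0,0,0]}'; python3 look.py 18; python3 tilt.py; python3 - <<'E'
from h import *
s=ctrl.get_image("scene")
y=np.radians(10.5)
def corners(tu,tj,C=(.5933,-.0815,.090)):
    j=np.array([np.cos(y),np.sin(y),0]);u=np.array([np.sin(y),-np.cos(y),0])
    return [np.array(C)+.08*(a*j+b*u)+np.array([0,0,.08*(a*tj+b*tu)]) for a,b in((1,-1),(1,1),(-1,1),(-1,-1))]
for n,a in(("level",(0,0)),("rear down .06",(.06,0)),("front down .06",(-.06,0)),("near-x up .05",(0,-.05))):
    print(n,[tuple(np.round(((u-235+.5)*8-.5,(v-205+.5)*8-.5))) for u,v in(proj(s,c) for c in corners(*a))])
E
```

```text
t: 29.9
tool_pos: [0.5445, 0.1434, 0.1973]
tool_rot: [-3.129, -0.281, -0.003]
contact_force: [-0.6, -0.3, 0.3]
opening: 0.0401
30.0 [0.54349886 0.1429939  0.19503998] [-0.02688375  0.37753866 -0.34668203]
level [(np.float64(603.0), np.float64(303.0)), (np.float64(131.0), np.float64(407.0)), (np.float64(14.0), np.float64(115.0)), (np.float64(444.0), np.float64(31.0))]
rear down .06 [(np.float64(602.0), np.float64(314.0)), (np.float64(131.0), np.float64(395.0)), (np.float64(14.0), np.float64(104.0)), (np.float64(444.0), np.float64(41.0))]
front down .06 [(np.float64(603.0), np.float64(292.0)), (np.float64(132.0), np.float64(418.0)), (np.float64(15.0), np.float64(125.0)), (np.float64(444.0), np.float64(20.0))]
near-x up .05 [(np.float64(603.0), np.float64(312.0)), (np.float64(132.0), np.float64(416.0)), (np.float64(14.0), np.float64(106.0)), (np.float64(444.0), np.float64(22.0))]
```

View pics/qs.png

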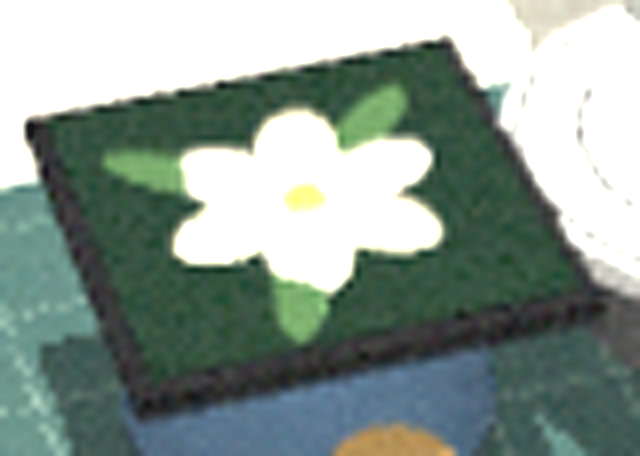

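View pics/t18.png

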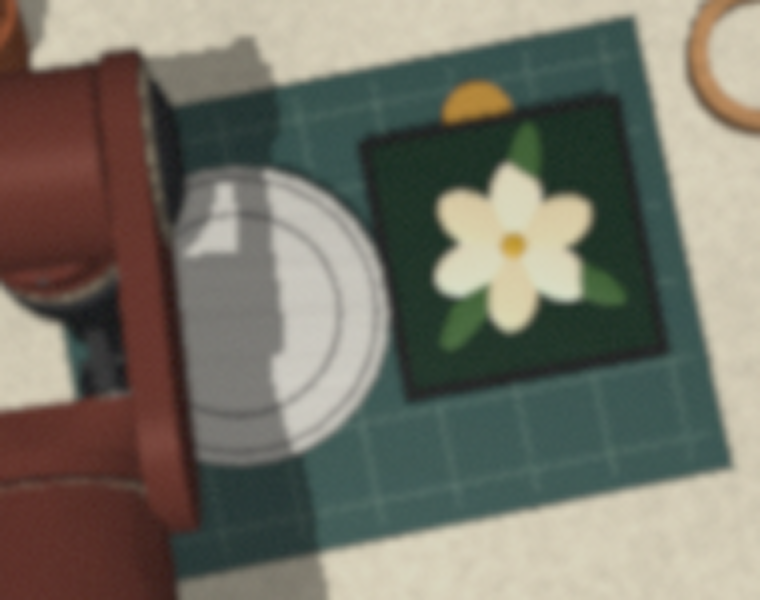

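View pics/s18.png

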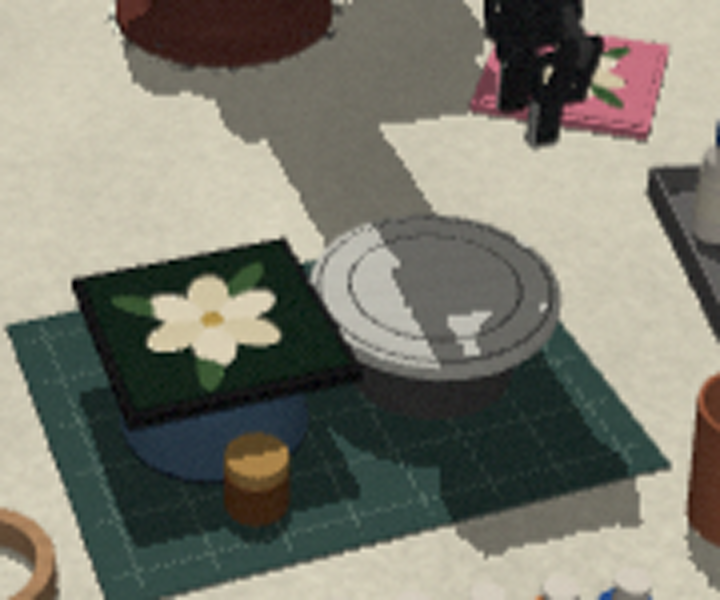

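```bash
python3 - <<'E'
from h import *
s=ctrl.get_image("scene")["img"];cv2.imwrite("pics/end.png",cv2.resize(s[130:320,200:470,::-1],None,fx=2.9,fy=2.9,interpolation=cv2.INTER_CUBIC))
E
```

```text
(no output)
```

View pics/end.png

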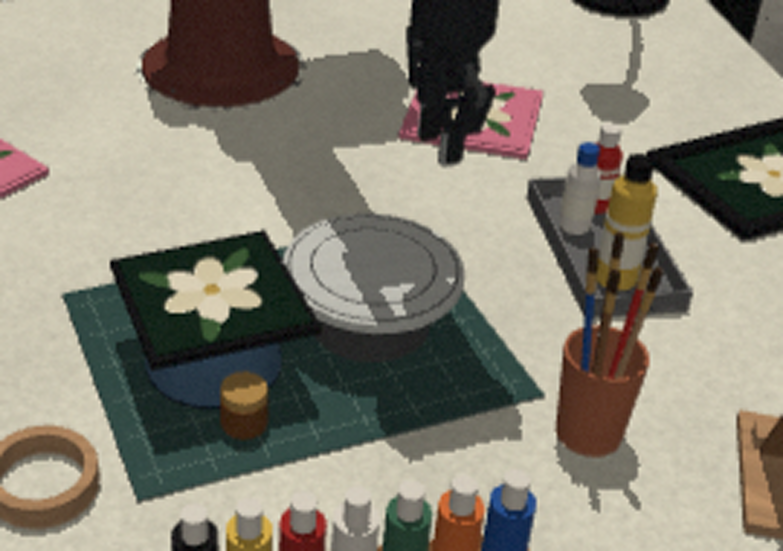

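The final picture shows the panel balanced on the bowl, clear of the disc and jar. The bottle stands upright in the tray, the other things are where they were, and the gripper is in free air.

```bash
python3 - <<'E'
from station import ctrl
print(ctrl.finish_job(), ctrl.get_obs()["t"])
E
```

```text
the job is handed in; nothing more can be done
the job is handed in; nothing more can be done
```

I stood the yellow bottle upright in the free half of the tray. Then I pushed the panel by its rear edge off the turntable and onto the bowl, backed the arm away, and handed the job in at about 30 s of the 67 s allowed.

- **Panel on the bowl:** my last checks put the panel's centre within about 2 mm of the bowl's apex. The panel did not move between two looks about a second apart.
- **Tilt:** it leans about 0.04 to 0.05 rad, low on the side nearest the robot, against the 0.14 rad limit. The rays for its corners missed each other by 2 to 6 mm between the two views, so this figure is rough.
- **Clearance from the disc:** I estimate about 5 mm between the panel's rear edge and the disc, from the measured corner positions. I did not see the gap directly.
- **The rest:** in the last picture the bottle is upright in the tray, nothing else appears to have moved, and the arm is in free air. I checked these by eye only.

On the first push the panel turned and slid about 13 mm to one side. I backed off, lined the fingers up with its edge again and continued, and it stayed close to the line to the bowl after that.

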